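# Sweep the stray hardware into the tray

### The job

Clear the electronics bench: sweep the three stray metal parts (the hex nut, the round spacer and the finned heat sink) along the bench with the fingers, through the open front of the low plywood tray, until each lies wholly inside it. Push them only, do not pick them up, and leave the capacitor that stands among them and everything else on the bench standing where it is.

Things in the scene. Friction and masses are not known exactly. Their poses are not given: they have to be found in the camera images.
- tray: Fixed low plywood tray, 160 mm deep (its x), 220 mm wide (its y); origin: centre of its underside. Open front at its x = -80 mm, facing the stray parts (its -x); a full-width bevelled lip rises there from the bench (x = -96) to the 2 mm thick floor. Other sides: walls 5 mm thick, 25 mm high. Inside: x -80 to 75, y -105 to 105 mm. It stands left of the parts, its x roughly along world +y.
- nut: Loose steel hex nut lying flat, 27 mm across flats, 15 mm high, about 50 g, on the bench 170 to 270 mm in front of the tray's centre. Origin: centre of its underside.
- spacer: Loose plain round steel spacer, upright, 28 mm diameter, 18 mm high, about 60 g, on the bench in the same area. Origin: centre of its underside.
- heatsink: Loose square aluminium heat sink with four upright fins, 28 x 28 x 18 mm high, about 30 g, on the bench in the same area. Origin: centre of its underside.
- capacitor: Bystander among the parts: loose black can capacitor standing upright, 30 mm diameter, 45 mm high. It and the three parts stand in four places, mixed anew each time, about 60 mm apart across the tray's width. Leave it. Origin: centre of its underside.
- spool: Bystander: reel of solder standing on its flange beside the tray, on the side farther from the robot, 44 mm diameter, 38 mm high. Leave it. Origin: centre of its underside.
- board: Bystander: small green circuit board lying beside the tray, on the side nearer the robot, 60 x 45 mm, 12 mm high. Leave it. Origin: centre of its underside.
- pliers: Bystander: pliers with red handles, about 155 mm long, 16 mm high, lying at the right of the work. Leave them. Origin: under the pivot; x towards the jaw tips.
- screwdriver: Bystander: screwdriver with a red handle, 200 mm long, 26 mm high, lying at the right of the work. Leave it. Origin: under its middle. Its x runs from handle to tip.
- jar: Bystander: closed jar, 56 mm diameter, 60 mm high, at the far right. Leave it. Origin: centre of its underside.

How it is judged:
By the outcome, as a careful person would: the job done as asked, in the order asked, and still so for the second after the job is handed in, with the robot touching nothing.
It also fails if it takes over 64 s, if anything falls off the work surface, if the arm or the gripper's body presses on something with over 40 N, if the wrist force passes 120 N, or if a joint passes its speed limit or range.

### The arm

A 6-joint arm with a two-finger parallel gripper is mounted at the origin on the work surface. World frame = base frame: x ahead of the robot, y to its left, z up, the work surface at z = 0. Lengths are in mm, angles in rad, forces in N, time in s.
With the tool pointing down it reaches from about 350 to 850 mm from the base axis. Payload 8.1 kg.
Tool frame: the origin (TCP) lies on the centre line of the jaws, within the pads' length; the fingertips stand 14 mm ahead of it and the grasp point (between the pads) lies 5 mm behind it; z points along the fingers, y is the line along which they close (so a half turn about z gives the same grasp; the last joint's range is limited). The gripper opens to 85 mm and grips with 20 to 120 N. Pads are 22 mm wide; open, the fingers measure 114 mm over their backs; the gripper's body (76 mm by 85 mm) begins 54 mm behind the grasp point. The pads swing forward as they close: fully open they stand 13 mm farther back than shut.
Start: joints at [1.048, 0.13, 1.488, -0, 1.523, -0.085], TCP at [254.349, 543.426, 209.892] pointing down, gripper open.
Joint ranges: [-2.96, 2.96], [-0.89, 2.26], [0.02, 2.5], [-1.34, 4.48], [0, 2.73], [-2.66, 2.66]. Speed limits (rad/s): [2.39, 2.39, 2.79, 3.14, 3.14, 3.14].

### API

Orientations are given as [roll, pitch, yaw] about the fixed x, y, z axes, in that order (R = Rz(yaw) Ry(pitch) Rx(roll)).
In Python, from bench import * gives the robot as it stands. The module is installed in compiled form; this text tells all that it offers.
- The arm moves only by the tool jog_arm, never from a script. Its argument "steps" is a list of rows, each a list of 7 numbers: the shift along the tool's x, y, z scaled (see below), then the turn, a rotation vector about the tool's x, y, z scaled (see below), then the opening, from 0 (shut) to 1 (fully open). In form: [[x, y, z, wx, wy, wz, fingers], ...]. A call has exactly 8 rows; each row is the pose to reach, as a shift and turn from the pose commanded when the call began, along the tool's axes at that moment, turning the shorter way round; what a row does not reach only later rows make up. The controller multiplies each number of a shift by 50 cm and each number of a turn by 2 pi rad. A row lasts 1/10 s, in which the tool goes at most 50 mm and 8.59 degrees, less where a joint would pass 70% of its speed; a pose out of reach is approached as far as the arm can. A call with a number of a shift or a turn outside -1 to 1 is refused whole. A call with a gripper value outside its range is refused whole. The fingers move at their own pace and stop on an object; "grip_force" is the grip in N (left out, the last holds). Time passes only in rows, so rows that repeat a pose let the fingers close, or fill a call up. It gives the time, the measured TCP pose, the force, the opening and the grip force at its end, in the units of the state.
- observe(): the state, without advancing time (a new reading comes with each control period).
- capture(name): name is "scene" or "top" or "wrist"; returns a dict with "image" (480x640x3 uint8, red, green, blue), "vertical_fov" (degrees; the focal length in pixels is half the picture's height over the tangent of half this angle, whatever the lens; pixels are square), "cx", "cy" (the principal point, pixels), "camera_from_world" (4x4, takes a point from world to camera coordinates). Camera axes: x right, y down, z forward; pixel columns grow to the right and rows downward; lengths in mm; the calibration is good to about 2 mm. A picture is of the moment at which its call begins. There is no depth.
- hand_in(): hands the job in; it is judged then, once.
The state is a dict: "t": time; "qpos": joint angles; "qvel": joint speeds; "tau": joint torques, N m; "tcp_pos": TCP position; "ee_rot": TCP orientation; "wrist_force": force on the tool from outside, world axes, zero at the start; "torque": the same for the moment, N m; "finger_gap": opening from 0.0 (shut) to 1.0 (fully open); "finger_force": force on a finger pad.
Only numpy, scipy, OpenCV 4.12 (cv2) and the standard library are available. Lean on these libraries where they do the work, as an engineer would, in place of code of your own. Each camera call takes 0.05 s, during which the arm holds its last target. There are 200 camera calls.

## Working session

There is one attempt and no reset: what is moved stays moved. The work goes in short steps, Python scripts to look and compute and a tool call to move; the robot and the scene stay as the last step left them, time stands still between calls to the robot, and variables do not carry over. Pictures are saved under pics/ and viewed, at most 12 in all, crops included, and the job is handed in when it is done.

Besides the shell and the picture viewer there is one more tool, called after "Request:" in YAML: its name, and indented under it one key for each argument. jog_arm: Moves the arm, as the interface text tells. Shifts and turns lie within -1 to 1; 1 stands for 50 cm of shift or 2 pi rad of turn. Its arguments: {"type":"object","properties":{"steps":{"type":"array"},"grip_force":{"type":"number"}},"required":["steps"]}

```bash
mkdir -p pics; cat > h.py <<'E'
from bench import *
import numpy as np, cv2
def ray(c,u,v,z):
    f=240/np.tan(np.radians(c["vertical_fov"]/2)); T=np.array(c["camera_from_world"]); R=T[:3,:3]; o=-R.T@T[:3,3]
    d=R.T@np.array([(u-c["cx"])/f,(v-c["cy"])/f,1]); return o+d*(z-o[2])/d[2]
def proj(c,p):
    f=240/np.tan(np.radians(c["vertical_fov"]/2)); T=np.array(c["camera_from_world"]); q=T[:3,:3]@p+T[:3,3]
    return q[:2]/q[2]*f+[c["cx"],c["cy"]]
E
python3 - <<'E'
from h import *
import pickle
d={}
for n in("top","scene"):
    c=capture(n); d[n]=c; cv2.imwrite(f"pics/{n}0.png",c["image"][:,:,::-1]); print(n,c["vertical_fov"],c["cx"],c["cy"],np.round(c["camera_from_world"],3).tolist())
pickle.dump(d,open("c0.pkl","wb"))
s=observe(); print(s)
E
```

```text
top 48.12670989094505 311.46431327260353 235.35062257644591 [[-0.016, -1.0, -0.015, -54.722], [-0.991, 0.017, -0.135, 565.569], [0.135, 0.013, -0.991, 899.285], [0.0, 0.0, 0.0, 1.0]]
scene 47.065668024662855 320.9728745985729 239.10398382346682 [[-0.889, 0.458, 0.01, 561.141], [0.254, 0.511, -0.821, -81.054], [-0.381, -0.727, -0.571, 1252.141], [0.0, 0.0, 0.0, 1.0]]
{'t': 0.1, 'qpos': array([ 1.04761639e+00,  1.31097915e-01,  1.48917364e+00,  1.69134507e-05,
        1.52300206e+00, -8.54016580e-02]), 'qvel': array([-0.00165648, -0.00170412, -0.00136944, -0.00124089, -0.00032404,
        0.00088641]), 'tau': array([ 3.64620209e-04, -5.70957363e+01, -5.01938653e+01, -2.07418461e-04,
        8.29275290e-03,  4.30813589e-05]), 'tcp_pos': array([254.0649407 , 542.96675337, 208.94024288]), 'ee_rot': array([-3.13991927e+00, -1.60212903e-04,  2.70381342e+00]), 'wrist_force': array([ 0.53857306, -0.35546297,  0.2147682 ]), 'torque': array([ 0.06722534, -0.00673537,  0.01791482]), 'finger_force': 0.0, 'finger_gap': 0.9981789404389555}
```

View pics/top0.png

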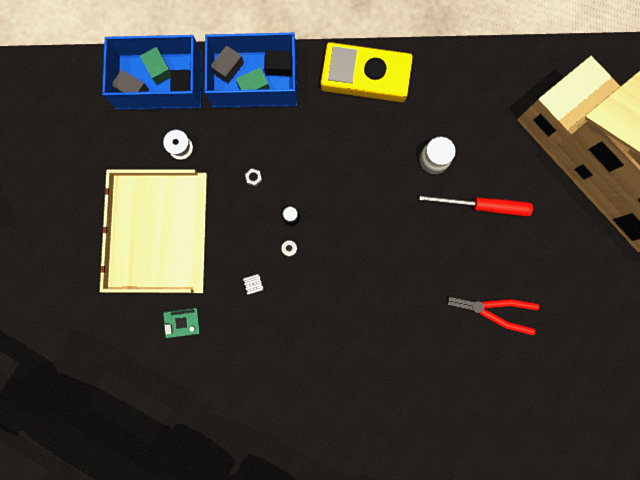

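View pics/scene0.png

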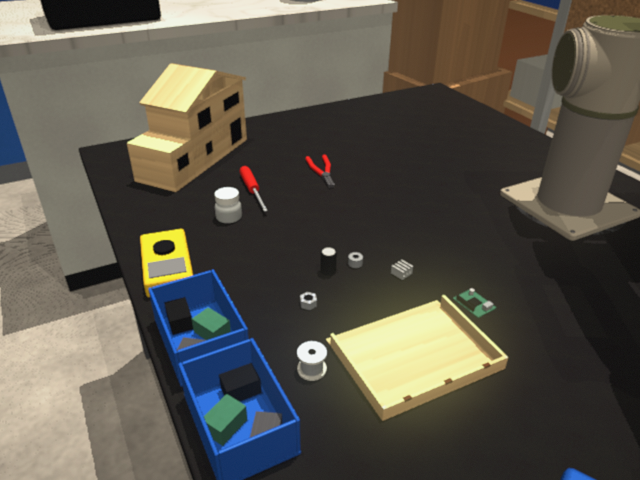

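Top view: tray corners at about (107,170), (207,173), (203,292) and (100,292). The nut is at (253,177), capacitor (290,214), spacer (289,248), heat sink (253,284). The scene view agrees.

```bash
cat > m.py <<'E'
from h import *
def measure(c,pr=True):
    im=c["image"]; hsv=cv2.cvtColor(im,cv2.COLOR_RGB2HSV)
    t=cv2.morphologyEx(cv2.inRange(hsv,(15,40,110),(35,255,255)),cv2.MORPH_OPEN,np.ones((3,3)))
    t[:140]=0; t[:,:80]=0; t[:,225:]=0
    ct=max(cv2.findContours(t,0,2)[0],key=cv2.contourArea)
    box=cv2.boxPoints(cv2.minAreaRect(ct)); print("tray box z25",[np.round(ray(c,*p,25)[:2],1).tolist() for p in box])
    g=cv2.inRange(hsv,(0,0,90),(180,70,255)); g[:,400:]=0; g[:155]=0
    g=cv2.morphologyEx(g,cv2.MORPH_CLOSE,np.ones((5,5)))
    for k in cv2.findContours(g,0,2)[0]:
        if cv2.contourArea(k)>60:
            (u,v),wh,a=cv2.minAreaRect(k); print("px",round(u),round(v),np.round(wh),round(a),"xy@16",np.round(ray(c,u,v,16)[:2],1),"xy@45",np.round(ray(c,u,v,45)[:2],1))
if __name__=="__main__":
    import pickle; c=pickle.load(open("c0.pkl","rb"))["top"]; measure(c)
    for p in [(107,170),(207,173),(203,292),(100,292)]: print(p,np.round(ray(c,*p,25),1))
E
python3 m.py
```

```text
tray box z25 [[472.8, 309.4], [699.2, 311.3], [689.8, 123.6], [464.6, 127.6]]
px 253 284 [17. 17.] 72 xy@16 [483.1  41.5] xy@45 [481.7  37.9]
px 289 248 [15. 16.] 45 xy@16 [546. -23.] xy@45 [542.7 -24.7]
px 290 213 [14. 14.] 90 xy@16 [608.8 -25.9] xy@45 [603.6 -27.4]
px 124 230 [ 13. 107.] 4 xy@16 [583.  273.3] xy@45 [578.6 262.6]
px 153 231 [102. 125.] 2 xy@16 [580.2 220.9] xy@45 [575.8 211.9]
px 253 176 [16. 16.] 45 xy@16 [677.7  41.1] xy@45 [670.4  37.5]
(107, 170) [692.2 304.   25. ]
(207, 173) [683.1 122.6  25. ]
(203, 292) [469.7 127.3  25. ]
(100, 292) [472.7 308.5  25. ]
```

```bash
cat > mv.py <<'E'
import sys,numpy as np
# mv.py x y z yaw -> X Y Z YAW : row numbers
def row(a,b):
    c,s=np.cos(a[3]),np.sin(a[3]); d=np.array(b[:3])-a[:3]
    return [round(v,4) for v in (( c*d[0]+s*d[1])/500,(s*d[0]-c*d[1])/500,-d[2]/500,0,0,-(b[3]-a[3])/(2*np.pi))]
if __name__=="__main__":
    P=[list(map(float,p.split(","))) for p in sys.argv[1:]]
    for b in P[1:]: print(b,row(np.array(P[0]),b))
E
python3 mv.py 254.35,543.43,209.9,2.704 470,290,200,1.815 692,-17,120,1.815
python3 mv.py 470,290,200,1.815 692,-17,80,1.815
```

```text
[470.0, 290.0, 200.0, 1.815] [np.float64(-0.6054), np.float64(-0.2763), np.float64(0.0198), 0, 0, np.float64(0.1415)]
[692.0, -17.0, 120.0, 1.815] [np.float64(-1.2678), np.float64(-0.6443), np.float64(0.1798), 0, 0, np.float64(0.1415)]
[692.0, -17.0, 80.0, 1.815] [np.float64(-0.7031), np.float64(0.2824), np.float64(0.24), 0, 0, np.float64(-0.0)]
```

Request:
jog_arm:
  steps:
    - [-0.6054,-0.2763,0.0198,0,0,0.1415,0.2]
    - [-0.6054,-0.2763,0.0198,0,0,0.1415,0.2]
    - [-0.6054,-0.2763,0.0198,0,0,0.1415,0.2]
    - [-0.6054,-0.2763,0.0198,0,0,0.1415,0.2]
    - [-0.6054,-0.2763,0.0198,0,0,0.1415,0.2]
    - [-0.6054,-0.2763,0.0198,0,0,0.1415,0.2]
    - [-0.6054,-0.2763,0.0198,0,0,0.1415,0.2]
    - [-0.6054,-0.2763,0.0198,0,0,0.1415,0.2]
  grip_force: 40

```text
t: 0.9
tcp_pos: [472.0, 286.3, 199.2]
ee_rot: [-3.141, 0.002, 1.81]
wrist_force: [0.6, 0.8, 0.0]
finger_gap: 0.201
finger_force: 0.0
```

Request:
jog_arm:
  steps:
    - [-0.7031,0.2824,0.1,0,0,0,0.2]
    - [-0.7031,0.2824,0.1,0,0,0,0.2]
    - [-0.7031,0.2824,0.1,0,0,0,0.2]
    - [-0.7031,0.2824,0.1,0,0,0,0.2]
    - [-0.7031,0.2824,0.1,0,0,0,0.2]
    - [-0.7031,0.2824,0.1,0,0,0,0.2]
    - [-0.7031,0.2824,0.1,0,0,0,0.2]
    - [-0.7031,0.2824,0.24,0,0,0,0.2]

```text
t: 1.7
tcp_pos: [691.1, -10.9, 114.4]
ee_rot: [3.13, 0.005, 1.813]
wrist_force: [0.4, -0.1, 0.9]
finger_gap: 0.199
finger_force: 0.0
```

Request:
jog_arm:
  steps:
    - [0,0,0.06,0,0,0,0.2]
    - [0,0,0.1,0,0,0,0.2]
    - [0,0,0.1,0,0,0,0.2]
    - [0,0,0.1,0,0,0,0.2]
    - [0,0,0.1,0,0,0,0.2]
    - [0,0,0.1,0,0,0,0.2]
    - [0,0,0.1,0,0,0,0.2]
    - [0,0,0.1,0,0,0,0.2]

```text
t: 2.5
tcp_pos: [685.3, -7.2, 59.3]
ee_rot: [3.14, 0.0, 1.815]
wrist_force: [-0.1, -0.4, 0.2]
finger_gap: 0.204
finger_force: 0.0
```

```bash
python3 - <<'E'
from h import *
c=capture("scene"); s=observe(); print(s["tcp_pos"],s["ee_rot"])
p=s["tcp_pos"]
for dz in(0,-14): print(proj(c,p+[0,0,dz]))
im=c["image"][140:380,180:480]; cv2.imwrite("pics/s1.png",cv2.resize(im,(750,600),interpolation=cv2.INTER_CUBIC)[:,:,::-1])
E
```

```text
[685.07773169  -7.20866308  58.93388093] [3.14072624e+00 3.49722522e-04 1.81480306e+00]
[291.9779077 262.6095096]
[292.13902012 268.93859211]
```

View pics/s1.png

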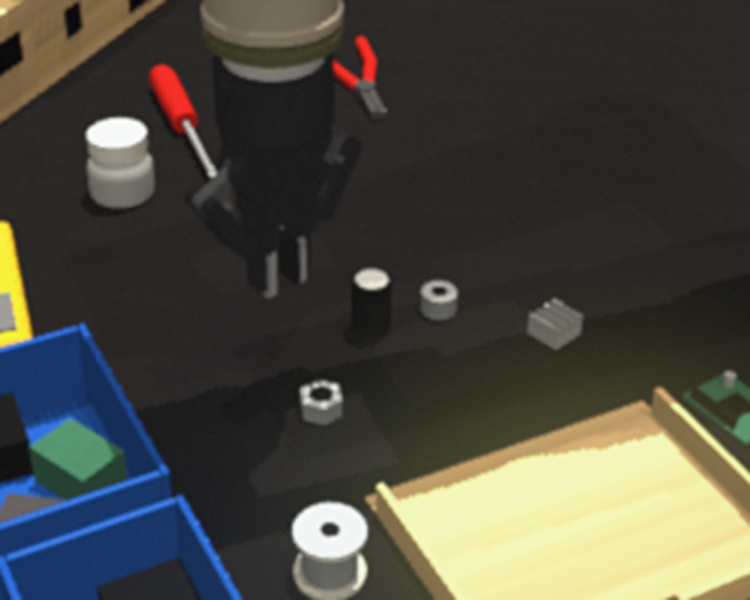

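Crop: the finger tips show at about crop (284,290), with knuckles flaring out higher up. That's higher than I projected, so I'll check the tip height before descending.

```bash
python3 - <<'E'
from h import *
c=capture("scene"); t=capture("top")
toc=lambda p:((proj(c,np.array(p,float))-[180,140])*2.5).round()
print("nut top",toc([677.7,41.1,15]),"cap top",toc([603.6,-27.4,45]),"spacer",toc([546,-23,18]))
s=observe();p=s["tcp_pos"]; x=np.array([np.cos(1.815),np.sin(1.815),0]);y=np.array([x[1],-x[0],0])
for a in(-11,11):
  for b in(-9,9,-20,20): print(a,b,toc(p+a*x+b*y),toc(p+a*x+b*y-[0,0,14]))
print("top px tcp",proj(t,p))
u,v=proj(t,p).astype(int)
im=np.hstack([cv2.resize(t["image"][v-50:v+50,u-70:u+70],(390,300)),cv2.resize(c["image"][220:290,240:331],(390,300))]); cv2.imwrite("pics/t2.png",np.clip(im[:,:,::-1]*2.5,0,255))
E
```

```text
nut top [320. 392.] cap top [369. 277.] spacer [438. 289.]
-11 -9 [280. 295.] [281. 310.]
-11 9 [260. 305.] [261. 321.]
-11 -20 [292. 289.] [293. 304.]
-11 20 [248. 311.] [249. 327.]
11 -9 [300. 309.] [300. 325.]
11 9 [280. 319.] [280. 335.]
11 -20 [312. 303.] [312. 319.]
11 20 [268. 326.] [268. 342.]
top px tcp [277.49379811 165.76634771][ WARN:0@1.621] global loadsave.cpp:1063 imwrite_ Unsupported depth image for selected encoder is fallbacked to CV_8U.
```

View pics/t2.png

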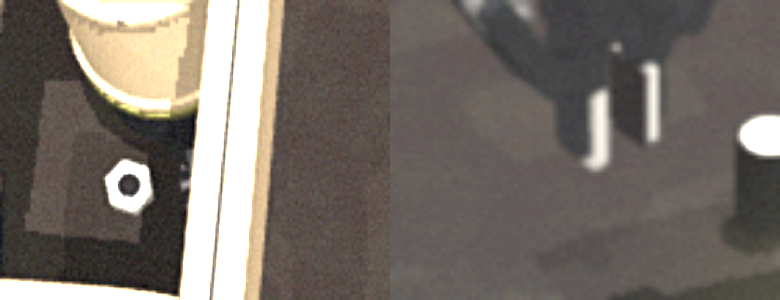

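Request:
jog_arm:
  steps:
    - [0,0,0.03,0,0,0,0.2]
    - [0,0,0.05,0,0,0,0.2]
    - [0,0,0.06,0,0,0,0.2]
    - [0,0,0.065,0,0,0,0.2]
    - [0,0,0.07,0,0,0,0.2]
    - [0,0,0.075,0,0,0,0.2]
    - [0,0,0.078,0,0,0,0.2]
    - [0,0,0.078,0,0,0,0.2]

```text
t: 3.45
tcp_pos: [684.8, -7.2, 19.3]
ee_rot: [3.142, 0.0, 1.815]
wrist_force: [-0.2, -0.3, -0.3]
finger_gap: 0.205
finger_force: 0.0
```

```bash
python3 - <<'E'
from h import *
c=capture("scene"); s=observe(); p=s["tcp_pos"]; print(p,s["wrist_force"])
x=np.array([np.cos(1.815),np.sin(1.815),0]);y=np.array([x[1],-x[0],0])
f=lambda q:((proj(c,q)-[240,210])*6).round()
for z in(0,5,10,15,20): print(z,[f(np.array([*(p+11*x+b*y)[:2],z])) for b in(-9,9)])
im=cv2.resize(c["image"][210:310,240:370],(780,600),interpolation=cv2.INTER_CUBIC).astype(float)*2.5
cv2.imwrite("pics/s3.png",np.clip(im,0,255).astype(np.uint8)[:,:,::-1])
E
```

```text
[684.8503943   -7.23973904  19.42399815] [ 0.40921908 -0.65338847 -0.01731661]
0 [array([363., 476.]), array([316., 502.])]
5 [array([363., 464.]), array([316., 489.])]
10 [array([362., 451.]), array([315., 476.])]
15 [array([362., 438.]), array([315., 463.])]
20 [array([362., 425.]), array([315., 450.])]
```

View pics/s3.png

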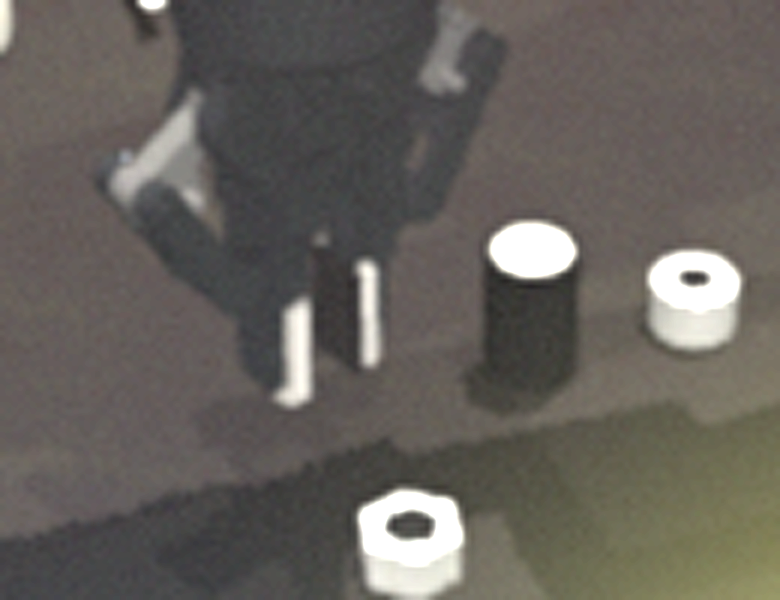

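Crop: the tips at (295,400) and (365,365) look high compared with the projection. I'll settle it with a gentle descent, watching the force.

Request:
jog_arm:
  steps:
    - [0,0,0.002,0,0,0,0.2]
    - [0,0,0.004,0,0,0,0.2]
    - [0,0,0.006,0,0,0,0.2]
    - [0,0,0.008,0,0,0,0.2]
    - [0,0,0.01,0,0,0,0.2]
    - [0,0,0.012,0,0,0,0.2]
    - [0,0,0.012,0,0,0,0.2]
    - [0,0,0.012,0,0,0,0.2]

```text
t: 4.3
tcp_pos: [684.7, -7.2, 13.2]
ee_rot: [-3.141, -0.0, 1.815]
wrist_force: [-0.3, 0.4, -0.1]
finger_gap: 0.197
finger_force: 0.0
```

```bash
python3 - <<'E'
from h import *
c=capture("wrist"); s=observe(); p=s["tcp_pos"]; print(p,s["wrist_force"])
x=np.array([np.cos(1.815),np.sin(1.815),0]);y=np.array([x[1],-x[0],0])
print("cam",np.round(-np.array(c["camera_from_world"])[:3,:3].T@np.array(c["camera_from_world"])[:3,3],1))
for z in(0,13,30): print(z,[proj(c,np.array([*(p+11*x+b*y)[:2],z])).round() for b in(-9,9)])
print("nut",proj(c,np.array([677.7,41.1,15.])))
cv2.imwrite("pics/w4.png",c["image"][:,:,::-1])
E
```

```text
[684.74635003  -7.23294156  13.25346496] [0.76635425 0.11235255 0.01605403]
cam [665.9  69.7 176.6]
0 [array([292., 265.]), array([333., 265.])]
13 [array([291., 276.]), array([334., 276.])]
30 [array([289., 293.]), array([336., 293.])]
nut [324.77593732 187.41571264]
```

View pics/w4.png

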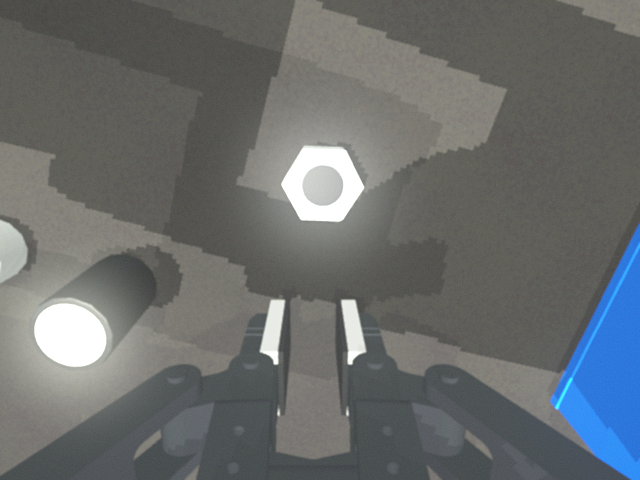

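The nut sits at (322,184), as predicted. The tips at about (285,300) and (342,300) are still clear of the bench, so I keep lowering gently.

Request:
jog_arm:
  steps:
    - [0,0,0.002,0,0,0,0.2]
    - [0,0,0.004,0,0,0,0.2]
    - [0,0,0.006,0,0,0,0.2]
    - [0,0,0.008,0,0,0,0.2]
    - [0,0,0.01,0,0,0,0.2]
    - [0,0,0.012,0,0,0,0.2]
    - [0,0,0.012,0,0,0,0.2]
    - [0,0,0.012,0,0,0,0.2]

```text
t: 5.15
tcp_pos: [684.8, -7.2, 7.2]
ee_rot: [-3.142, -0.0, 1.815]
wrist_force: [-0.5, -0.6, 0.5]
finger_gap: 0.197
finger_force: 0.0
```

Request:
jog_arm:
  steps:
    - [0,0,0.002,0,0,0,0.2]
    - [0,0,0.004,0,0,0,0.2]
    - [0,0,0.006,0,0,0,0.2]
    - [0,0,0.008,0,0,0,0.2]
    - [0,0,0.01,0,0,0,0.2]
    - [0,0,0.012,0,0,0,0.2]
    - [0,0,0.012,0,0,0,0.2]
    - [0,0,0.012,0,0,0,0.2]

```text
t: 5.95
tcp_pos: [684.7, -7.3, 1.2]
ee_rot: [-3.142, 0.0, 1.815]
wrist_force: [-0.7, -0.1, 0.3]
finger_gap: 0.197
finger_force: 0.0
```

```bash
python3 - <<'E'
from h import *
c=capture("scene"); s=observe(); p=s["tcp_pos"]; print(p,s["wrist_force"])
x=np.array([np.cos(1.815),np.sin(1.815),0]);y=np.array([x[1],-x[0],0])
f=lambda q:((proj(c,q)-[240,210])*6).round()
for z in(0,10,20): print(z,[f(np.array([*(p+11*x+b*y)[:2],z])) for b in(-10,10)])
im=cv2.resize(c["image"][210:310,240:370],(780,600),interpolation=cv2.INTER_CUBIC).astype(float)*2.5
cv2.imwrite("pics/s5.png",np.clip(im,0,255).astype(np.uint8)[:,:,::-1])
E
```

```text
[684.77113627  -7.23660418   1.2841894 ] [0.19728895 0.2870758  0.37945398]
0 [array([366., 475.]), array([314., 503.])]
10 [array([365., 449.]), array([313., 477.])]
20 [array([365., 423.]), array([312., 451.])]
```

View pics/s5.png

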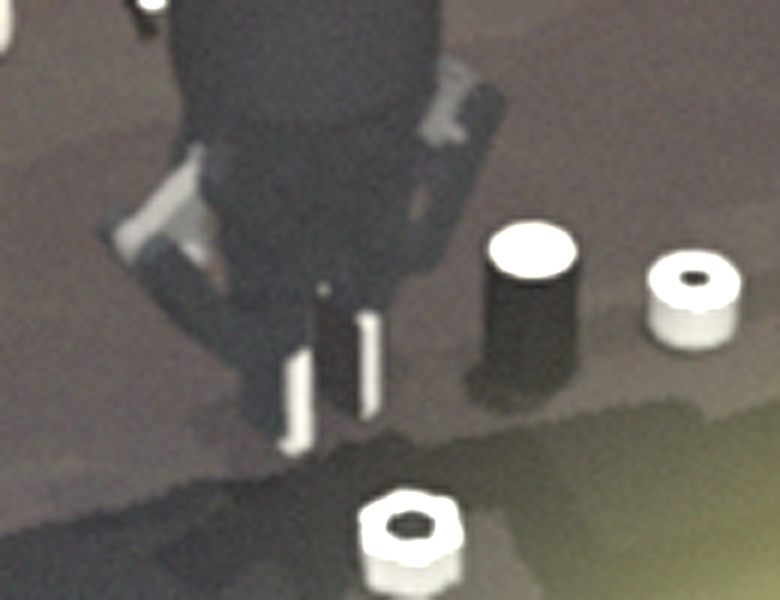

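Crop: tips at (295,450) and (367,415), about 21 mm above the bench if their front face is where I think it is. I'll lower further.

Request:
jog_arm:
  steps:
    - [0,0,0.002,0,0,0,0.2]
    - [0,0,0.004,0,0,0,0.2]
    - [0,0,0.006,0,0,0,0.2]
    - [0,0,0.008,0,0,0,0.2]
    - [0,0,0.01,0,0,0,0.2]
    - [0,0,0.012,0,0,0,0.2]
    - [0,0,0.012,0,0,0,0.2]
    - [0,0,0.012,0,0,0,0.2]

```text
t: 6.8
tcp_pos: [684.7, -7.2, -4.8]
ee_rot: [-3.142, -0.0, 1.815]
wrist_force: [-0.8, -0.7, 0.0]
finger_gap: 0.2
finger_force: 0.0
```

Request:
jog_arm:
  steps:
    - [0,0,0.001,0,0,0,0.2]
    - [0,0,0.002,0,0,0,0.2]
    - [0,0,0.003,0,0,0,0.2]
    - [0,0,0.004,0,0,0,0.2]
    - [0,0,0.005,0,0,0,0.2]
    - [0,0,0.006,0,0,0,0.2]
    - [0,0,0.006,0,0,0,0.2]
    - [0,0,0.006,0,0,0,0.2]

```text
t: 7.6
tcp_pos: [684.7, -7.2, -7.8]
ee_rot: [-3.142, -0.0, 1.815]
wrist_force: [-0.4, -0.4, 0.6]
finger_gap: 0.2
finger_force: 0.0
```

Request:
jog_arm:
  steps:
    - [0,0,0.001,0,0,0,0.2]
    - [0,0,0.002,0,0,0,0.2]
    - [0,0,0.003,0,0,0,0.2]
    - [0,0,0.004,0,0,0,0.2]
    - [0,0,0.005,0,0,0,0.2]
    - [0,0,0.006,0,0,0,0.2]
    - [0,0,0.007,0,0,0,0.2]
    - [0,0,0.007,0,0,0,0.2]

```text
t: 8.4
tcp_pos: [684.7, -7.2, -11.4]
ee_rot: [-3.141, -0.0, 1.815]
wrist_force: [-0.2, -0.3, -0.2]
finger_gap: 0.2
finger_force: 0.0
```

```bash
python3 - <<'E'
from h import *
c=capture("scene"); w=capture("wrist"); s=observe(); p=s["tcp_pos"]; print(p,s["wrist_force"])
x=np.array([np.cos(1.815),np.sin(1.815),0]);y=np.array([x[1],-x[0],0])
f=lambda q:((proj(c,q)-[250,230])*5).round()
for a in (0,11):
  for z in(0,10): print(a,z,[f(np.array([*(p+a*x+b*y)[:2],z])) for b in(-10,10)],[proj(w,np.array([*(p+a*x+b*y)[:2],z])).round() for b in(-10,10)])
a=cv2.resize(c["image"][230:300,250:330],(400,350),interpolation=cv2.INTER_CUBIC)
b=cv2.resize(w["image"][130:410,160:480],(400,350))
im=np.hstack([np.clip(a.astype(float)*2.5,0,255).astype(np.uint8),b])
cv2.imwrite("pics/s6.png",im[:,:,::-1])
E
```

```text
[684.74364084  -7.24201087 -11.26786301] [-0.33157298  0.28665295  0.91936305]
0 0 [array([235., 281.]), array([192., 304.])] [array([287., 313.]), array([338., 313.])]
0 10 [array([235., 260.]), array([192., 283.])] [array([286., 325.]), array([339., 325.])]
11 0 [array([255., 296.]), array([211., 319.])] [array([287., 287.]), array([338., 287.])]
11 10 [array([254., 274.]), array([211., 298.])] [array([285., 299.]), array([340., 298.])]
```

View pics/s6.png

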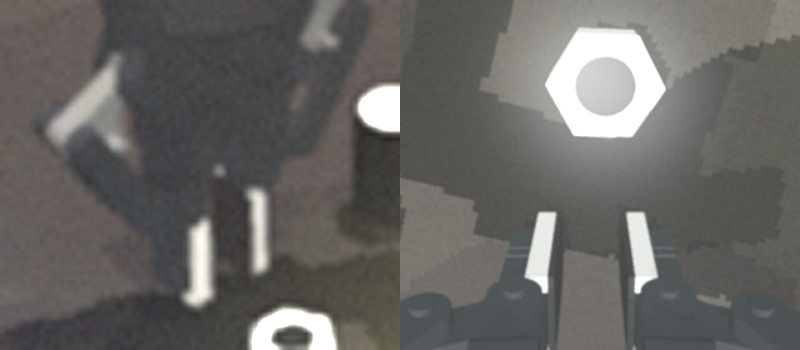

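Tips now at about z = 9 mm with an inner gap of 21 mm. The nut lies 4.5 mm to tool +y. Starting the nut push.

Request:
jog_arm:
  steps:
    - [0,0.009,0.004,0,0,0,0.2]
    - [0.015,0.009,0.007,0,0,0,0.2]
    - [0.035,0.009,0.007,0,0,0,0.2]
    - [0.05,0.009,0.007,0,0,0,0.2]
    - [0.065,0.009,0.007,0,0,0,0.2]
    - [0.08,0.009,0.007,0,0,0,0.2]
    - [0.1,0.009,0.007,0,0,0,0.2]
    - [0.12,0.009,0.007,0,0,0,0.2]

```text
t: 9.3
tcp_pos: [674.4, 52.9, -14.7]
ee_rot: [3.141, 0.0, 1.815]
wrist_force: [0.4, -0.2, -0.0]
finger_gap: 0.198
finger_force: 0.2
```

```bash
python3 - <<'E'
from h import *
w=capture("wrist"); s=observe(); print(s["tcp_pos"],s["wrist_force"])
g=cv2.inRange(cv2.cvtColor(w["image"],cv2.COLOR_RGB2HSV),(0,0,130),(180,60,255)); g[300:]=0
for k in cv2.findContours(g,0,2)[0]:
    if cv2.contourArea(k)>800: (u,v),r=cv2.minEnclosingCircle(k); print(u,v,r,ray(w,u,v,15)[:2])
E
```

```text
[674.01596078  54.62209946 -14.74555433] [0.18037471 1.0488449  0.64719644]
314.5 274.0 45.21348190307617 [669.38685754  76.50846414]
346.36492919921875 55.72782897949219 80.74649047851562 [661.87121395 145.16438514]
625.0 34.5 37.232479095458984 [737.97082605 169.75003566]
587.5 38.0 60.82978057861328 [727.92733201 166.32628424]
```

Request:
jog_arm:
  steps:
    - [0.02,0,0,0,0,0,0.2]
    - [0.04,0,0,0,0,0,0.2]
    - [0.06,0,0,0,0,0,0.2]
    - [0.08,0,0,0,0,0,0.2]
    - [0.1,0,0,0,0,0,0.2]
    - [0.12,0,0,0,0,0,0.2]
    - [0.14,0,0,0,0,0,0.2]
    - [0.16,0,0,0,0,0,0.2]

```text
t: 10.15
tcp_pos: [655.1, 130.5, -14.7]
ee_rot: [3.142, 0.0, 1.815]
wrist_force: [-0.2, -0.2, 0.3]
finger_gap: 0.2
finger_force: 0.2
```

Request:
jog_arm:
  steps:
    - [0.02,0,0,0,0,0,0.2]
    - [0.04,0,0,0,0,0,0.2]
    - [0.06,0,0,0,0,0,0.2]
    - [0.075,0,0,0,0,0,0.2]
    - [0.085,0,0,0,0,0,0.2]
    - [0.09,0,0,0,0,0,0.2]
    - [0.09,0,0,0,0,0,0.2]
    - [0.09,0,0,0,0,0,0.2]

```text
t: 10.95
tcp_pos: [644.4, 173.2, -14.8]
ee_rot: [-3.142, -0.0, 1.815]
wrist_force: [-0.5, -0.0, 0.1]
finger_gap: 0.203
finger_force: 0.0
```

```bash
python3 - <<'E'
from h import *
w=capture("wrist"); s=observe(); print(s["tcp_pos"],s["wrist_force"])
g=cv2.inRange(cv2.cvtColor(w["image"],cv2.COLOR_RGB2HSV),(0,0,130),(180,40,255)); g[300:]=0
for k in cv2.findContours(g,0,2)[0]:
    if cv2.contourArea(k)>800: (u,v),r=cv2.minEnclosingCircle(k); print(u,v,r,ray(w,u,v,17)[:2])
E
python3 mv.py 642,181,-15,1.815 642,181,70,1.815 587,0,70,1.419 530,-85,70,1.419
```

```text
[644.45760651 173.05726768 -14.82885214] [ 0.2099933  -0.47472536 -0.60619096]
305.5 264.0 35.75271987915039 [635.38557631 200.42036872]
[642.0, 181.0, 70.0, 1.815] [np.float64(0.0), np.float64(0.0), np.float64(-0.17), 0, 0, np.float64(-0.0)]
[587.0, 0.0, 70.0, 1.419] [np.float64(-0.3247), np.float64(-0.1943), np.float64(-0.17), 0, 0, np.float64(0.063)]
[530.0, -85.0, 70.0, 1.419] [np.float64(-0.4621), np.float64(-0.346), np.float64(-0.17), 0, 0, np.float64(0.063)]
```

```bash
python3 mv.py 644.5,173,-15,1.815 539,-72,60,1.428;python3 mv.py 539,-72,60,1.428 539,-72,-11.5,1.428
```

```text
[539.0, -72.0, 60.0, 1.428] [np.float64(-0.4244), np.float64(-0.3232), np.float64(-0.15), 0, 0, np.float64(0.0616)]
[539.0, -72.0, -11.5, 1.428] [np.float64(0.0), np.float64(0.0), np.float64(0.143), 0, 0, np.float64(-0.0)]
```

Request:
jog_arm:
  steps:
    - [-0.02,0,-0.01,0,0,0,0.2]
    - [-0.02,0,-0.1,0,0,0,0.2]
    - [-0.02,0,-0.15,0,0,0,0.2]
    - [-0.4244,-0.3232,-0.15,0,0,0.0616,0.2]
    - [-0.4244,-0.3232,-0.15,0,0,0.0616,0.2]
    - [-0.4244,-0.3232,-0.15,0,0,0.0616,0.2]
    - [-0.4244,-0.3232,-0.15,0,0,0.0616,0.2]
    - [-0.4244,-0.3232,-0.15,0,0,0.0616,0.2]

```text
t: 11.8
tcp_pos: [541.6, -66.0, 60.9]
ee_rot: [3.141, 0.0, 1.427]
wrist_force: [0.4, -1.2, -0.2]
finger_gap: 0.2
finger_force: 0.0
```

Request:
jog_arm:
  steps:
    - [0,0,0,0,0,0,0.2]
    - [0,0,0,0,0,0,0.2]
    - [0,0,0,0,0,0,0.2]
    - [0,0,0,0,0,0,0.2]
    - [0,0,0,0,0,0,0.2]
    - [0,0,0,0,0,0,0.2]
    - [0,0,0,0,0,0,0.2]
    - [0,0,0,0,0,0,0.2]

```text
t: 12.6
tcp_pos: [542.6, -63.2, 60.2]
ee_rot: [-3.141, -0.0, 1.428]
wrist_force: [0.6, 0.7, 0.3]
finger_gap: 0.202
finger_force: 0.0
```

```bash
python3 - <<'E'
from h import *
from mv import row
s=observe(); p=s["tcp_pos"]; print(p,s["ee_rot"]); print(row(np.array([*p,s["ee_rot"][2]]),[539,-72,-11.5,1.428]))
E
```

```text
[542.60336771 -63.18520089  60.17443509] [-3.14142809e+00 -3.67379573e-06  1.42831897e+00]
[np.float64(-0.0185), np.float64(-0.0046), np.float64(0.1433), 0, 0, np.float64(0.0001)]
```

Move behind the spacer and descend, then check with the wrist camera.

Request:
jog_arm:
  steps:
    - [-0.0185,-0.0046,0.01,0,0,0,0.2]
    - [-0.0185,-0.0046,0.05,0,0,0,0.2]
    - [-0.0185,-0.0046,0.08,0,0,0,0.2]
    - [-0.0185,-0.0046,0.11,0,0,0,0.2]
    - [-0.0185,-0.0046,0.13,0,0,0,0.2]
    - [-0.0185,-0.0046,0.14,0,0,0,0.2]
    - [-0.0185,-0.0046,0.143,0,0,0,0.2]
    - [-0.0185,-0.0046,0.143,0,0,0,0.2]

```text
t: 13.4
tcp_pos: [539.2, -72.4, -11.1]
ee_rot: [3.141, 0.0, 1.428]
wrist_force: [-0.1, 0.2, 0.6]
finger_gap: 0.202
finger_force: 0.0
```

```bash
python3 - <<'E'
from h import *
w=capture("wrist"); s=observe(); p=s["tcp_pos"]; yw=s["ee_rot"][2]; print(p)
g=cv2.inRange(cv2.cvtColor(w["image"],cv2.COLOR_RGB2HSV),(0,0,130),(180,60,255)); g[290:]=0
for k in cv2.findContours(g,0,2)[0]:
    if cv2.contourArea(k)>800:
        (u,v),r=cv2.minEnclosingCircle(k); q=ray(w,u,v,18); d=q-p; print(round(u),round(v),round(r),q[:2],"tool x,y",np.cos(yw)*d[0]+np.sin(yw)*d[1],np.sin(yw)*d[0]-np.cos(yw)*d[1])
cv2.imwrite("pics/w7.png",w["image"][:,:,::-1])
E
```

```text
[539.50030305 -72.42512443 -10.72497219]
526 203 50 [614.18813397 -34.06182521] tool x,y 48.61492447533007 68.45877542878543
305 192 48 [544.02985258 -20.30683249] tool x,y 52.2318703313403 -2.943619315475626
74 22 77 [485.90126246  38.00472316] tool x,y 101.66491087879146 -68.78847495904503
```

View pics/w7.png

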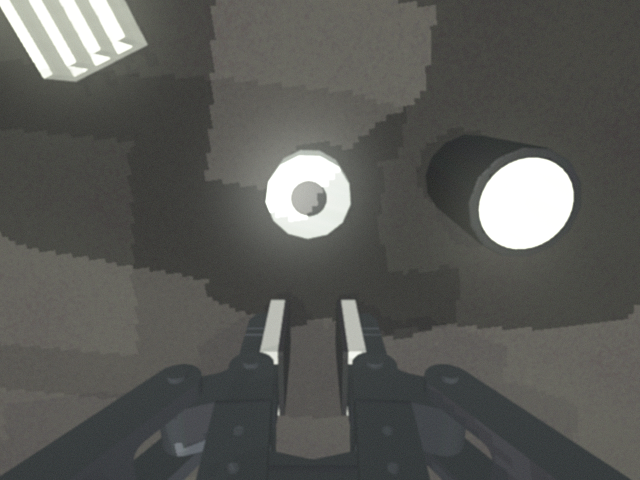

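The spacer at (308,195) is centred ahead of the fingers, and the capacitor at (505,200) is well to the side. Pushing.

Request:
jog_arm:
  steps:
    - [0.015,-0.004,0,0,0,0,0.2]
    - [0.035,-0.004,0,0,0,0,0.2]
    - [0.05,-0.004,0,0,0,0,0.2]
    - [0.06,-0.004,0,0,0,0,0.2]
    - [0.075,-0.004,0,0,0,0,0.2]
    - [0.095,-0.004,0,0,0,0,0.2]
    - [0.115,-0.004,0,0,0,0,0.2]
    - [0.135,-0.004,0,0,0,0,0.2]

```text
t: 14.25
tcp_pos: [546.8, -4.4, -11.2]
ee_rot: [3.142, 0.0, 1.428]
wrist_force: [-0.1, -1.0, 0.8]
finger_gap: 0.201
finger_force: 0.5
```

```bash
cat > wl.py <<'E'
from h import *
w=capture("wrist"); s=observe(); p=s["tcp_pos"]; yw=s["ee_rot"][2]; print(p,s["wrist_force"])
g=cv2.inRange(cv2.cvtColor(w["image"],cv2.COLOR_RGB2HSV),(0,0,130),(180,40,255)); g[296:]=0
for k in cv2.findContours(g,0,2)[0]:
    if cv2.contourArea(k)>800:
        (u,v),r=cv2.minEnclosingCircle(k); q=ray(w,u,v,18); d=q-p; print(round(u),round(v),round(r),q[:2],"tool x,y",np.cos(yw)*d[0]+np.sin(yw)*d[1],np.sin(yw)*d[0]-np.cos(yw)*d[1])
E
python3 wl.py
```

```text
[546.89950627  -3.01003653 -11.1977279 ] [-0.04155871  1.32728269 -0.0484614 ]
312 258 51 [550.5586792   25.07387023] tool x,y 28.31888094416345 -0.3692525657400294
107 230 68 [485.03932966  44.79116077] tool x,y 38.52442469716664 -68.0257643545239
312 55 113 [559.67232262  87.54963544] tool x,y 91.45571288802228 -0.22716904794783765
```

Request:
jog_arm:
  steps:
    - [0.022,0,0,0,0,0,0.2]
    - [0.045,0,0,0,0,0,0.2]
    - [0.07,0,0,0,0,0,0.2]
    - [0.095,0,0,0,0,0,0.2]
    - [0.12,0,0,0,0,0,0.2]
    - [0.145,0,0,0,0,0,0.2]
    - [0.17,0,0,0,0,0,0.2]
    - [0.19,0,0,0,0,0,0.2]

```text
t: 15.1
tcp_pos: [560.3, 90.0, -11.3]
ee_rot: [-3.142, -0.0, 1.428]
wrist_force: [-0.6, -0.2, 1.0]
finger_gap: 0.198
finger_force: 0.2
```

Request:
jog_arm:
  steps:
    - [0.02,0,0,0,0,0,0.2]
    - [0.04,0,0,0,0,0,0.2]
    - [0.06,0,0,0,0,0,0.2]
    - [0.08,0,0,0,0,0,0.2]
    - [0.1,0,0,0,0,0,0.2]
    - [0.12,0,0,0,0,0,0.2]
    - [0.14,0,0,0,0,0,0.2]
    - [0.155,0,0,0,0,0,0.2]

```text
t: 15.9
tcp_pos: [571.3, 166.4, -11.2]
ee_rot: [3.142, -0.0, 1.428]
wrist_force: [-0.7, -0.4, 0.1]
finger_gap: 0.204
finger_force: 0.5
```

Request:
jog_arm:
  steps:
    - [0.01,0,0,0,0,0,0.2]
    - [0.015,0,0,0,0,0,0.2]
    - [0.015,0,0,0,0,0,0.2]
    - [0.015,0,0,0,0,0,0.2]
    - [-0.03,0,-0.02,0,0,0,0.2]
    - [-0.03,0,-0.1,0,0,0,0.2]
    - [-0.03,0,-0.14,0,0,0,0.2]
    - [-0.03,0,-0.14,0,0,0,0.2]

```text
t: 16.7
tcp_pos: [572.2, 150.6, 63.1]
ee_rot: [3.135, -0.002, 1.427]
wrist_force: [0.7, -0.2, 0.2]
finger_gap: 0.202
finger_force: 0.0
```

```bash
python3 wl.py; python3 - <<'E'
from h import *
from mv import row
s=observe(); p=s["tcp_pos"]; a=np.array([*p,s["ee_rot"][2]])
# heatsink (483,41.5)->(527,200)
d=np.array([44,158.5]); d/=np.linalg.norm(d); yw=np.arctan2(d[1],d[0]); st=np.array([483,41.5])-d*55
print(d,yw,st,a); print(row(a,[*st,60,yw]))
E
```

```text
[570.78548314 150.52727732  60.86525026] [ 0.7519826   0.08605836 -0.5974588 ]
305 174 28 [575.14171068 197.02474198] tool x,y 46.6419484227708 -2.3493797916342043
638 176 38 [738.44526067 172.07204943] tool x,y 45.33954670768962 162.8444156540209
434 154 32 [638.93862383 197.82625161] tool x,y 56.57398833604557 60.67476739752776
614 158 46 [725.90875772 182.70762673] tool x,y 54.06960488736401 148.91367644174207
[0.26748709 0.96356144] 1.3000121839070415 [468.28821012 -11.49587945] [570.78548314 150.52727732  60.86525026   1.42705358]
[np.float64(-0.3501), np.float64(-0.1565), np.float64(0.0017), 0, 0, np.float64(0.0202)]
```

Request:
jog_arm:
  steps:
    - [-0.35,-0.156,0,0,0,0.02,0.2]
    - [-0.35,-0.156,0,0,0,0.02,0.2]
    - [-0.35,-0.156,0,0,0,0.02,0.2]
    - [-0.35,-0.156,0,0,0,0.02,0.2]
    - [-0.35,-0.156,0.05,0,0,0.02,0.2]
    - [-0.35,-0.156,0.1,0,0,0.02,0.2]
    - [-0.35,-0.156,0.11,0,0,0.02,0.2]
    - [-0.35,-0.156,0.11,0,0,0.02,0.2]

```text
t: 17.55
tcp_pos: [464.9, -11.2, 1.9]
ee_rot: [-3.137, 0.001, 1.302]
wrist_force: [-0.2, -0.3, -0.5]
finger_gap: 0.201
finger_force: 0.0
```

```bash
python3 - <<'E'
from h import *
w=capture("wrist"); s=observe(); p=s["tcp_pos"]; yw=s["ee_rot"][2]; print(p,yw)
cv2.imwrite("pics/w8.png",w["image"][:,:,::-1])
x=np.array([np.cos(yw),np.sin(yw),0]);y=np.array([x[1],-x[0],0])
for q in([483,41.5,18],p+52*x): print(proj(w,np.array([q[0],q[1],18.])))
d=np.array([483,41.5,0])-p; print("hs tool",d@x,d@y)
E
```

```text
[466.21229982 -11.22251883   3.25376141] 1.3023157253885538
[323.42688237 175.13010838]
[317.08946375 184.5050023 ]
hs tool 55.286956620187944 2.2007490916791586
```

View pics/w8.png

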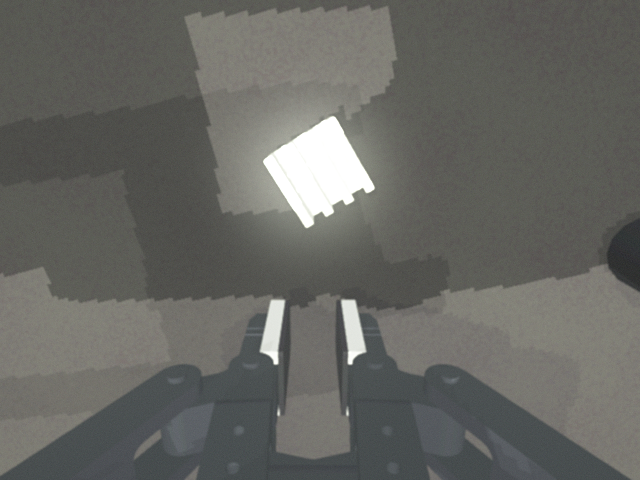

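The heat sink at (320,172) is centred, with its corner pointing into the gap. Lowering and pushing.

Request:
jog_arm:
  steps:
    - [0,0.003,0.02,0,0,0,0.2]
    - [0,0.003,0.034,0,0,0,0.2]
    - [0.015,0.003,0.034,0,0,0,0.2]
    - [0.03,0.003,0.034,0,0,0,0.2]
    - [0.045,0.003,0.034,0,0,0,0.2]
    - [0.06,0.003,0.034,0,0,0,0.2]
    - [0.075,0.003,0.034,0,0,0,0.2]
    - [0.09,0.003,0.034,0,0,0,0.2]

```text
t: 18.4
tcp_pos: [480.6, 32.3, -13.0]
ee_rot: [3.141, -0.0, 1.302]
wrist_force: [-0.1, -0.8, -0.5]
finger_gap: 0.204
finger_force: 0.1
```

Request:
jog_arm:
  steps:
    - [0.015,0,0,0,0,0,0.2]
    - [0.03,0,0,0,0,0,0.2]
    - [0.045,0,0,0,0,0,0.2]
    - [0.06,0,0,0,0,0,0.2]
    - [0.075,0,0,0,0,0,0.2]
    - [0.09,0,0,0,0,0,0.2]
    - [0.105,0,0,0,0,0,0.2]
    - [0.12,0,0,0,0,0,0.2]

```text
t: 19.2
tcp_pos: [496.4, 90.0, -13.3]
ee_rot: [-3.142, 0.0, 1.302]
wrist_force: [0.5, -0.5, 0.3]
finger_gap: 0.198
finger_force: 0.1
```

```bash
python3 wl.py
```

```text
[496.72291868  90.85046949 -13.12440226] [0.44799002 1.69949761 0.45776774]
319 264 39 [505.56544508 116.66897489] tool x,y 27.239498434561057 1.6718908799263854
343 259 44 [513.7637233  116.42919681] tool x,y 29.18452160936225 9.639710166203347
```

Request:
jog_arm:
  steps:
    - [0.018,0,0,0,0,0,0.2]
    - [0.036,0,0,0,0,0,0.2]
    - [0.054,0,0,0,0,0,0.2]
    - [0.072,0,0,0,0,0,0.2]
    - [0.09,0,0,0,0,0,0.2]
    - [0.108,0,0,0,0,0,0.2]
    - [0.126,0,0,0,0,0,0.2]
    - [0.14,0,0,0,0,0,0.2]

```text
t: 20.05
tcp_pos: [515.0, 157.7, -13.3]
ee_rot: [-3.142, -0.0, 1.302]
wrist_force: [0.4, -0.1, -0.3]
finger_gap: 0.199
finger_force: 0.1
```

Request:
jog_arm:
  steps:
    - [0.015,0,0,0,0,0,0.2]
    - [0.03,0,0,0,0,0,0.2]
    - [0.035,0,0,0,0,0,0.2]
    - [0.035,0,0,0,0,0,0.2]
    - [-0.01,0,0,0,0,0,0.2]
    - [-0.02,0,-0.1,0,0,0,0.2]
    - [-0.1,0,-0.2,0,0,0,0.2]
    - [-0.18,-0.05,-0.28,0,0,0,0.2]

```text
t: 20.85
tcp_pos: [480.5, 89.2, 112.3]
ee_rot: [3.139, -0.001, 1.302]
wrist_force: [0.4, -0.4, 0.3]
finger_gap: 0.199
finger_force: 0.0
```

Request:
jog_arm:
  steps:
    - [-0.1,-0.05,-0.08,0,0,0,0.2]
    - [-0.2,-0.1,-0.16,0,0,0,0.2]
    - [-0.3,-0.1,-0.16,0,0,0,0.2]
    - [-0.38,-0.1,-0.16,0,0,0,0.2]
    - [-0.38,-0.1,-0.16,0,0,0,0.2]
    - [-0.38,-0.1,-0.16,0,0,0,0.2]
    - [-0.38,-0.1,-0.16,0,0,0,0.2]
    - [-0.38,-0.1,-0.16,0,0,0,0.2]

```text
t: 21.65
tcp_pos: [380.6, -78.9, 189.4]
ee_rot: [-3.141, -0.0, 1.303]
wrist_force: [-1.2, -0.6, -0.2]
finger_gap: 0.202
finger_force: 0.0
```

```bash
python3 - <<'E'
from h import *
c=capture("top"); t=c["image"]
u0=cv2.resize(t[140:320,80:320],(800,600),interpolation=cv2.INTER_CUBIC); cv2.imwrite("pics/t9.png",u0[:,:,::-1])
for n,q in dict(nut=(638,199,17),sp=(575,197,20),cap=(603.6,-27.4,45)).items(): print(n,(proj(c,np.array(q,float))-[80,140])*10/3)
E
```

```text
nut [284.91562942 197.42003454]
sp [284.54876789 311.63502628]
cap [699.93682026 243.26963529]
```

View pics/t9.png

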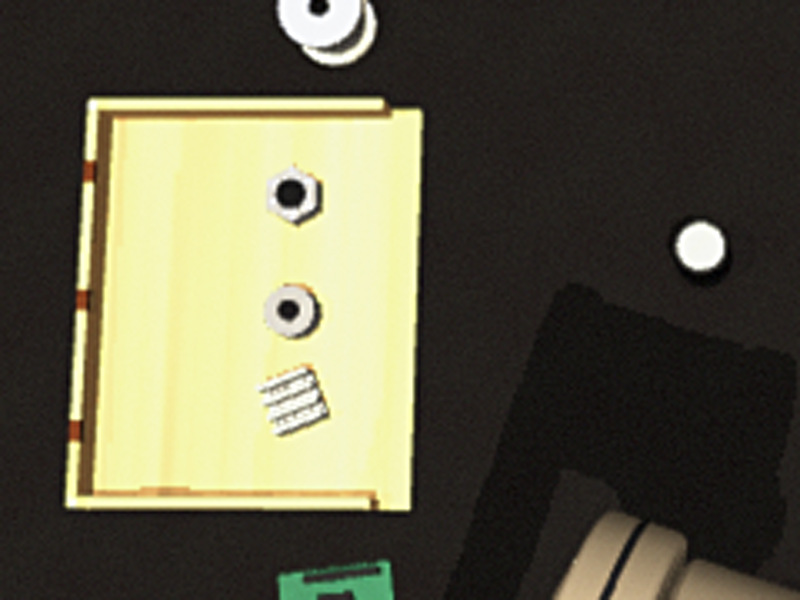

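The picture shows the nut (293,195), spacer (292,310) and heat sink (295,400) all on the tray floor, clear of the front edge at column 380. The capacitor is still in its place at (700,246), and the arm is clear of everything.

```bash
python3 -c "
from bench import *
print(hand_in())"
```

```text
the job is handed in; nothing more can be done
None
```

The nut, spacer and heat sink were each pushed wholly inside the tray, the capacitor still stands in its place, and the job was handed in at about 22 s; the hand-in reported no verdict.

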